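# Set a picture hanger in a guarded hand press

### The arm

A 6-joint arm with a two-finger parallel gripper is mounted at the origin on a cart in front of the work surface, level with it; the furniture and walls round the work are solid. World frame = base frame: x ahead of the robot, y to its left, z up, the work surface at z = 0. Lengths are in m, angles in rad, forces in N, time in s.
With the tool pointing down it reaches from about 0.35 to 0.975 m from the base axis. Payload 4.9 kg.
Tool frame: the origin (TCP) lies between the finger pads; the fingertips stand 14 mm ahead of it and the grasp point (between the pads) lies 5 mm behind it (manip.tcp_to_tips is the distance from the TCP to the fingertips, in m); z points along the fingers, y is the line along which they close (so a half turn about z gives the same grasp; the last joint's range is limited). The gripper opens to 85 mm and grips with 20 to 120 N. Pads are 22 mm wide; open, the fingers measure 114 mm over their backs; the gripper's body (76 mm by 85 mm) begins 54 mm behind the grasp point. The pads swing forward as they close: fully open they stand 13 mm farther back than shut.
Start: joints at [1.163, 0.053, 1.613, -0, 1.476, -0.119], TCP at [0.178, 0.599, 0.245] pointing down, gripper open.
Joint ranges: [-3.01, 3.01], [-1.01, 2.22], [0.06, 2.58], [-1.02, 4.17], [0.09, 2.62], [-3.14, 3.14]. Speed limits (rad/s): [2.57, 2.57, 3.14, 3.14, 3.14, 3.14].

### API

Orientations are given as a unit quaternion [w, x, y, z].
In Python, from plant import manip gives the robot as it stands.
- The arm moves only by the tool servo_tool, never from a script. Its argument "moves" is a list that holds one entry, the list of rows, each a list of 7 numbers: the shift along the tool's x, y, z in mm, then the turn, a rotation vector about the tool's x, y, z in degrees, then the finger opening in mm, from 0 to 85.4. In form: [[[x, y, z, ax, ay, az, fingers], ...]]. A call has 1 to 12 rows; each row shifts and turns the commanded pose from where the row before left it, along the tool's axes as they then stand; what a row does not reach is not made up. A row lasts 1/8 s, in which the tool goes at most 62.5 mm and 10.7 degrees, less where a joint would pass 70% of its speed; a pose out of reach is approached as far as the arm can. A call with a gripper value outside its range is refused whole. The fingers move at their own pace and stop on an object; the grip force is fixed at half the most. Time passes only in rows, so rows that do not move let the fingers close. It gives the time, the measured TCP pose, the force, the opening and the grip force at its end, in the units of the state.
- manip.state(): the state, without advancing time (a new reading comes with each control period).
- manip.grab_frame(name): name is "scene" or "top" or "wrist"; returns a dict with "image" (400x640x3 uint8, blue, green, red), "mtx" (3x3 intrinsics, pixels), "eye" and "rotation" of the camera in the world. Camera axes: x right, y down, z forward; pixel columns grow to the right and rows downward; lengths in m; the calibration is good to about 2 mm. The wrist camera is an equidistant fisheye: a pixel r from the principal point sees the ray r / f radians off the axis. A picture is of the moment at which its call begins. There is no depth.
- manip.job_done(): hands the job in; it is judged then, once.
The state is a dict: "time": time; "joint_pos": joint angles; "joint_vel": joint speeds; "joint_efforts": joint torques, N m; "tool_pos": TCP position; "tool_rot": TCP orientation; "contact_force": force on the tool from outside, world axes, zero at the start; "ft_torque": the same for the moment, N m; "gripper_width": opening from 0.0 (shut) to 1.0 (fully open); "grasp_force": force on a finger pad.
Only numpy, scipy, OpenCV 4.12 (cv2) and the standard library are available. Lean on these libraries where they do the work, as an engineer would, in place of code of your own. Each camera call takes 0.05 s, during which the arm holds its last target. There are 200 camera calls.

### The job

Set the picture hanger into the batten with the hand press: first push the batten along its channel with the fingertips until its far end is fully home against the end stop, then reach down through the window of the guard, press the lever all the way down so that the hanger is driven flush with the wood, and let the lever spring back up. Only push and press: lift nothing, and do not touch the guard at any time. Leave the small bottle, the metal cup and the pliers beside the press where they are.

Things in the scene. Friction and masses are not known exactly. Their poses are not given: they have to be found in the camera images.
- press: Hand press, fixed to the table. Origin on the table under its ram's axis; z up, y along the batten channel from the open infeed end (-y, the robot's right) to the end stop (+y), -x the front, where the lever ends. Channel floor 12 mm above the table, y -125 to +159 mm, 62 mm wide; guide strips on it 9 mm high and 41 mm apart, from y -115 mm on. Its yaw varies from -0.32 to 0.25 rad.
- guard: Guard of the press: grey sheet hood, clear sides; origin and axes of the press. x -134 to +72, y -60 to +60 mm, top face 102 mm above the table. Only way to the lever: the window in its top, x -117 to -41, y -42 to +42 mm, with a black rubber edge that narrows it 3 mm all round and stands 2 mm above the top. The batten passes under the sides. Touching the guard (over 1 N) fails.
- guard_window (a point): Centre of the guard window, level with the guard's top face: press x -79, y 0, z 102 mm.
- lever (a joint): Press lever, rad: 0 = up at rest, grows as its front end is pressed down; 0.175 = hanger driven flush, 0.195 = end of travel. It turns about a cross pin at press x +40, z 72 mm and drives the ram; a spring brings it back to 0 when let go. Pressing the pad takes about 2 N to start and 7 N to seat the hanger.
- lever_pad (a point): Middle of the top face of the black finger pad on the lever's front end (32 mm along x, 40 mm along y). At rest it lies under the middle of the window, 12 mm below the guard's top face (press x -79, y 0, z 90 mm). It moves almost straight down: 21 mm seats the hanger, 23 mm is the end of travel.
- batten: Loose pine batten, 38 x 280 x 18 mm (x, y, z), about 0.13 kg, lying in the channel through the press. Origin at the centre of its underside, y along its length and along the press's y. It starts 20 to 45 mm short of the stop; home, its origin is at press y = 0. It has 1.5 mm of play to each guide strip.
- batten_push_end (a point): Middle of the batten's free end face, outside the press at its -y end, 21 mm above the table (face 38 x 18 mm). Pushing it along the press's +y slides the batten to the stop with 1 to 2 N; then it is at press y = -140 mm.
- hanger (a joint): How far the brass sawtooth hanger (14 x 52 x 2 mm, in the middle of the batten's top) is pressed into the wood, in m: 0 = stands 4 mm proud on its prongs, 0.004 = flush. It stays where it is pressed.
- glaze_bottle: Small dark red bottle with a black cap, 37 mm across and 86 mm high, standing to the left of the press. Origin at the centre of its underside. Leave it alone.
- dipper_0: Small dark metal cup, 45 mm across and 26 mm high, standing to the right of the press, in front of the batten. Origin at the centre of its underside. Leave it alone.
- pliers: Dark blue-grey pliers, 63 x 193 x 13 mm, lying to the left of the press. Origin at the centre of the underside. Leave them alone.

How it is judged:
On the way, in this order (a step that is already met when the one before it is completed fails the run):
1. the batten is pushed home against the stop, the hanger still proud and the lever up (y of batten in the frame of press above -0.003 m and z of batten in the frame of press below 0.015 m and value of joint hanger below 0.001 m and value of joint lever below 0.03 rad), for 0.2 s.
2. the lever is pressed down and the hanger is flush (y of batten in the frame of press above -0.003 m and z of batten in the frame of press below 0.015 m and value of joint lever above 0.15 rad and value of joint hanger above 0.0032 m), for 0.1 s.
At the end, for the whole second after the job is handed in: The hanger is pressed in to within 0.8 mm of flush, the batten lies on the channel floor within 3 mm of home at the stop, and the lever has sprung back up (below 0.03 rad) (y of batten in the frame of press above -0.003 m and z of batten in the frame of press below 0.015 m and value of joint hanger above 0.0032 m and value of joint lever below 0.03 rad and linear speed of batten below 0.02 m/s); the robot touches nothing.
It fails at once if the robot touched the guard (over 1 N) (contact force between any of the arm, the fingers and guard above 1 N).
It fails at once if the batten was lifted out of its channel (over 8 mm) (z of batten in the frame of press above 0.02 m).
It fails at once if a bystander was shifted by more than 15 mm or lifted (distance of any of glaze_bottle, dipper_0, pliers from where it was at the start of the episode above 0.015 m).
It also fails if it takes over 43 s, if anything falls off the work surface, if the arm or the gripper's body presses on something with over 40 N, if the wrist force passes 120 N, or if a joint passes its speed limit or range.

## Working session

There is one attempt and no reset: what is moved stays moved. The work goes in short steps, Python scripts to look and compute and a tool call to move; the robot and the scene stay as the last step left them, time stands still between calls to the robot, and variables do not carry over. Pictures are saved under pics/ and viewed, at most 10 in all, crops included, and the job is handed in when it is done.

Besides the shell and the picture viewer there is one more tool, called after "Request:" as name(argument=value, ...), one argument or row to a line, values as JSON. servo_tool: Moves the arm, as the interface text tells. Its arguments: {"type":"object","properties":{"moves":{"type":"array"}},"required":["moves"]}

```bash
mkdir -p pics; ls; python3 - <<'E'
from plant import manip
import cv2,numpy as np
s=manip.state();print(s)
for n in("scene","top"):
    f=manip.grab_frame(n);cv2.imwrite(f"pics/{n}0.png",f["image"]);print(n,f["mtx"].tolist(),f["eye"],np.array(f["rotation"]).tolist())
E
```

```text
pics
{'time': 0.0, 'joint_pos': array([ 1.16299378e+00,  5.33465869e-02,  1.61430641e+00, -3.21200851e-05,
        1.47598884e+00, -1.18980467e-01]), 'joint_vel': array([ 0.00124758, -0.00205294,  0.00067996,  0.00079221, -0.00014574,
       -0.00045443]), 'joint_efforts': array([ 3.51657563e-04, -3.93688345e+01, -3.70174491e+01, -1.73623703e-04,
        7.08846506e-03,  1.21199434e-05]), 'tool_pos': array([0.1777719 , 0.59856105, 0.24406194]), 'tool_rot': array([-2.51324688e-04,  1.43908028e-01,  9.89590536e-01, -9.93420194e-04]), 'contact_force': array([-0.12050939,  0.9258781 , -0.64599057]), 'ft_torque': array([0.01344696, 0.05561459, 0.01677349]), 'grasp_force': 0.0, 'gripper_width': 0.9990523716166372}
scene [[419.28526323977974, 0.0, 322.8482013214456], [0.0, 419.28526323977974, 200.99174448028955], [0.0, 0.0, 1.0]] [-0.23042728 -0.5372806   0.53720792] [-0.4709727099806955, 0.7571295790994546, -0.3865664741549031, 0.23559683352194957]
top [[390.81380826146767, 0.0, 312.40826567668495], [0.0, 390.81380826146767, 203.55603297477248], [0.0, 0.0, 1.0]] [0.37899004 0.01543848 1.11017355] [-0.03857325985570734, 0.7119854392713433, -0.7001133517553688, 0.037817093801082585]
```

View pics/scene0.png

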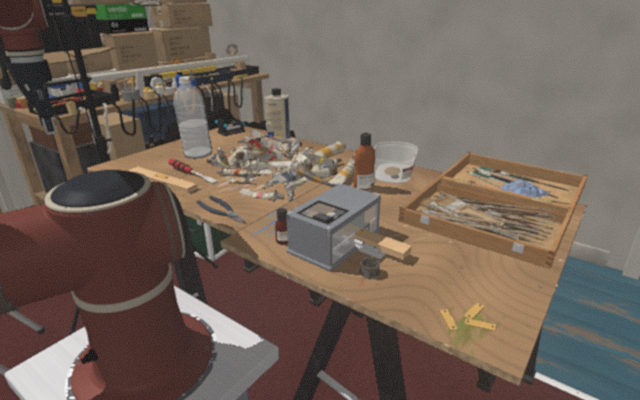

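View pics/top0.png

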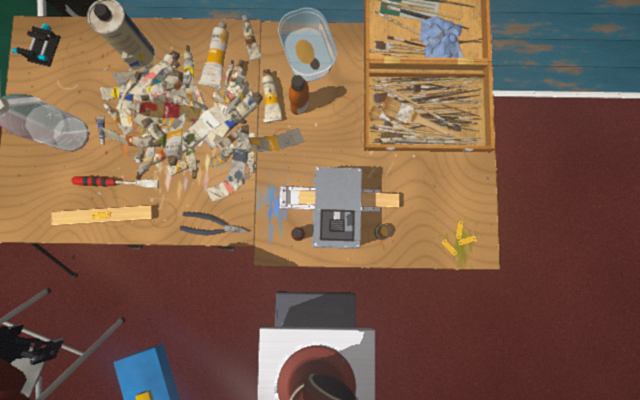

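Scene: the grey guard with the window is at about (335,225), with the batten end at (397,248), the bottle at (282,228) and the cup at (371,268). Top: guard spans cols 314-361 and rows 167-248, batten end at (402,200), cup at (384,231). Next I'll zoom in on the top view.

```bash
cat > h.py <<'E'
import numpy as np,cv2
from scipy.spatial.transform import Rotation as R
def rot(q): return R.from_quat(np.r_[q[1:],q[0]]).as_matrix()
def ray(f,p):
    m=f["mtx"];return rot(f["rotation"])@np.array([(p[0]-m[0,2])/m[0,0],(p[1]-m[1,2])/m[1,1],1])
def fray(f,p):
    m=f["mtx"];d=np.array([p[0]-m[0,2],p[1]-m[1,2]])/m[0,0];r=np.hypot(*d)
    return rot(f["rotation"])@np.r_[np.sin(r)*d/max(r,1e-9),np.cos(r)]
def atz(f,d,z): e=np.array(f["eye"]);return e+d*(z-e[2])/d[2]
def tri(fs,ds):
    A=np.zeros((3,3));b=np.zeros(3)
    for f,d in zip(fs,ds):
        d=d/np.linalg.norm(d);P=np.eye(3)-np.outer(d,d);A+=P;b+=P@f["eye"]
    return np.linalg.solve(A,b)
E
python3 - <<'E'
from plant import manip
from h import *
f=manip.grab_frame("top")
for n,p,z in [("gFL",(314,248),.102),("gFR",(361,247),.102),("gBL",(317,167.5),.102),("gBR",(361,167),.102),("bend",(404,200),.021),("cup",(384,231),.02),("bot",(298,233),.08)]:
    print(n,atz(f,ray(f,p),z).round(3))
c=f["image"][155:260,260:420];cv2.imwrite("pics/tz.png",cv2.resize(c,None,fx=5,fy=5,interpolation=cv2.INTER_CUBIC))
E
```

```text
gFL [0.374 0.011 0.102]
gFR [ 0.378 -0.109  0.102]
gBL [0.584 0.007 0.102]
gBR [ 0.587 -0.108  0.102]
bend [ 0.512 -0.239  0.021]
cup [ 0.424 -0.183  0.02 ]
bot [0.412 0.054 0.08 ]
```

View pics/tz.png

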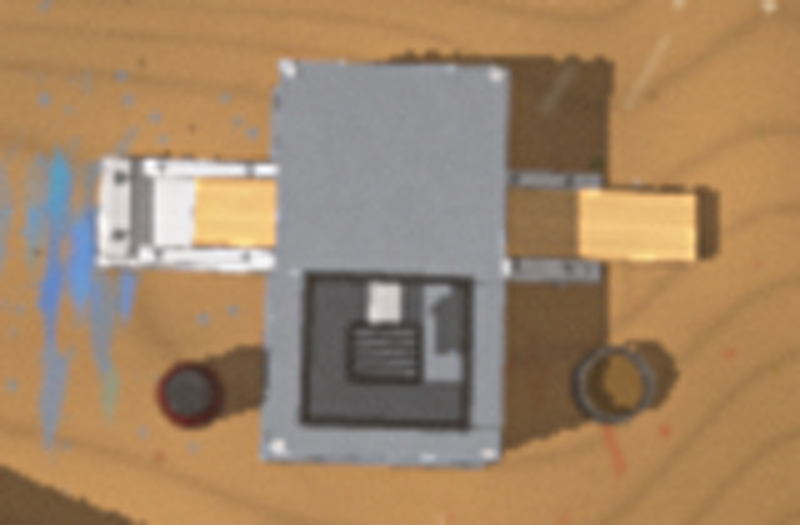

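Zoomed crop: guard top corners (280,62), (508,68), (498,460), (265,458); window corners about (305,275), (470,278), (465,427), (303,422); batten free end at (697,192)-(694,262); cup at (613,384). Next I fit the press pose.

```bash
cat > fit.py <<'E'
from h import *
def fit(P,W):
    P=np.array(P,float);W=np.array(W,float)
    mp,mw=P.mean(0),W.mean(0);a=P-mp;b=W-mw
    th=np.arctan2((a[:,0]*b[:,1]-a[:,1]*b[:,0]).sum(),(a*b).sum())
    M=np.array([[np.cos(th),-np.sin(th)],[np.sin(th),np.cos(th)]])
    t=mw-M@mp;return th,t,(P@M.T+t-W)*1e3
E
python3 - <<'E'
from plant import manip
from fit import *
f=manip.grab_frame("top")
px=lambda x,y:(260+(x+.5)/5-.5,155+(y+.5)/5-.5)
w=lambda q,z:atz(f,ray(f,px(*q)),z)[:2]
G=[(280,62),(508,68),(498,460),(265,458)];Pg=[(.072,.06),(.072,-.06),(-.134,-.06),(-.134,.06)]
W=[(303,272),(472,275),(467,428),(302,424)];Pw=[(-.041,.042),(-.041,-.042),(-.117,-.042),(-.117,.042)]
th,t,r=fit(Pg+Pw,[w(q,.102) for q in G+W]);print("yaw",th,"t",t,"\n",r.round(1))
M=np.array([[np.cos(th),-np.sin(th)],[np.sin(th),np.cos(th)]])
for q in[(697,192),(694,262)]:
    p=w(q,.03);print("batten end",p.round(4),(M.T@(p-t)).round(4))
for q,z in[((613,384),.026),((190,394),.086),((385,352),.09)]: print(w(q,z).round(3),(M.T@(w(q,z)-t)).round(3))
print("pushpt",t+M@[0,-.14],"window",t+M@[-.079,0])
E
```

```text
yaw -0.014190456829122003 t [ 0.51335366 -0.04740284] 
 [[ 1.3  0.9]
 [ 0.8  0.4]
 [-0.9 -1.1]
 [ 1.8 -0.6]
 [-1.6 -1.8]
 [-2.7  1.7]
 [ 0.3  0.7]
 [ 0.9 -0.1]]
batten end [ 0.5298 -0.2233] [ 0.019  -0.1757]
batten end [ 0.4906 -0.2214] [-0.0203 -0.1743]
[ 0.422 -0.177] [-0.089 -0.131]
[0.411 0.055] [-0.104  0.101]
[ 0.434 -0.047] [-0.079 -0.   ]
pushpt [ 0.51136706 -0.18738875] window [ 0.43436161 -0.04628183]
```

```bash
cat > plan.py <<'E'
from plant import manip
from h import *
th=-0.0142;t=np.array([.51335,-.0474])
M=np.array([[np.cos(th),-np.sin(th)],[np.sin(th),np.cos(th)]])
def W(x,y,z): return np.r_[t+M@[x,y],z]
Rt=np.array([[-np.sin(th),np.cos(th),0],[np.cos(th),np.sin(th),0],[0,0,-1.]]).T  # tool x=press y, tool y=press x
Rt=np.column_stack([np.r_[M@[0,1],0],np.r_[M@[1,0],0],[0,0,-1.]])
def go(targets,p=None,Rc=None):
    """targets: (xyz, n rows, Rtarget); prints rows"""
    s=manip.state();p=s["tool_pos"].copy() if p is None else p;Rc=rot(s["tool_rot"]) if Rc is None else Rc
    for P,n,Rg in targets:
        dp=(P-p)/n;rv=R.from_matrix(Rc.T@Rg).as_rotvec()/n
        for i in range(n):
            print((np.r_[(Rc.T@dp)*1e3,np.degrees(rv)]).round(1).tolist())
            p=p+dp;Rc=Rc@R.from_rotvec(rv).as_matrix()
E
python3 -c "
from plan import *
go([(np.array([.42,.2,.244]),10,Rt),(W(0,-.216,.2),10,Rt)])"
```

```text
[-34.6, -31.3, 0.1, -0.0, 0.0, 7.4]
[-38.3, -26.6, 0.1, -0.0, 0.0, 7.4]
[-41.4, -21.4, 0.1, -0.0, 0.0, 7.4]
[-43.9, -15.9, 0.1, -0.0, 0.0, 7.4]
[-45.6, -10.1, 0.1, -0.0, 0.0, 7.4]
[-46.5, -4.1, 0.1, -0.0, 0.0, 7.4]
[-46.6, 1.9, 0.1, -0.0, 0.0, 7.4]
[-46.0, 7.9, 0.1, -0.0, 0.0, 7.4]
[-44.6, 13.8, 0.1, -0.0, 0.0, 7.4]
[-42.4, 19.5, 0.1, -0.0, 0.0, 7.4]
[-46.2, 9.7, 4.4, -0.0, 0.0, -0.0]
[-46.2, 9.7, 4.4, -0.0, 0.0, -0.0]
[-46.2, 9.7, 4.4, -0.0, 0.0, -0.0]
[-46.2, 9.7, 4.4, -0.0, 0.0, -0.0]
[-46.2, 9.7, 4.4, -0.0, 0.0, -0.0]
[-46.2, 9.7, 4.4, -0.0, 0.0, -0.0]
[-46.2, 9.7, 4.4, -0.0, 0.0, -0.0]
[-46.2, 9.7, 4.4, -0.0, 0.0, -0.0]
[-46.2, 9.7, 4.4, -0.0, 0.0, -0.0]
[-46.2, 9.7, 4.4, -0.0, 0.0, -0.0]
```

Request:
servo_tool(
  moves=[
    [[-35,-31,0,0,0,7.4,0],[-38,-27,0,0,0,7.4,0],[-41,-21,0,0,0,7.4,0],[-44,-16,0,0,0,7.4,0],[-46,-10,0,0,0,7.4,0],[-46,-4,0,0,0,7.4,0],[-47,2,0,0,0,7.4,0],[-46,8,0,0,0,7.4,0],[-45,14,0,0,0,7.4,0],[-42,19,0,0,0,7.4,0],[-46,10,4,0,0,0,0],[-46,10,4,0,0,0,0]],
  ],
)

```text
time: 1.7
tool_pos: [0.4404, 0.1074, 0.2371]
tool_rot: [0.0, 0.71, 0.704, 0.0]
contact_force: [1.4, 1.1, 0.0]
gripper_width: -0.003
grasp_force: 0.0
```

Request:
servo_tool(
  moves=[
    [[-46,10,4,0,0,0,0],[-46,10,4,0,0,0,0],[-46,10,4,0,0,0,0],[-46,10,4,0,0,0,0],[-46,10,4,0,0,0,0],[-46,10,4,0,0,0,0],[-46,10,4,0,0,0,0],[-46,10,4,0,0,0,0],[0,0,0,0,0,0,0]],
  ],
)

```text
time: 2.82
tool_pos: [0.5165, -0.2623, 0.2044]
tool_rot: [-0.001, 0.712, 0.702, -0.0]
contact_force: [-0.3, -0.1, -0.7]
gripper_width: 0.003
grasp_force: 0.0
```

```bash
python3 - <<'E'
from plan import *
s=manip.state();print(s["time"],s["tool_pos"],s["contact_force"],s["gripper_width"],rot(s["tool_rot"]).round(3).tolist())
f=manip.grab_frame("wrist");print(f["mtx"].tolist(),f["eye"],f["rotation"]);cv2.imwrite("pics/w1.png",f["image"])
np.savez("w1.npz",**f)
go([(W(0,-.216,.028),5,Rt)])
E
```

```text
2.825 [ 0.51648425 -0.26230169  0.2044362 ] [-0.33441896 -0.08160045 -0.71950537] 0.002500895647224918 [[0.013, 1.0, -0.001], [1.0, -0.013, 0.0], [0.0, -0.001, -1.0]]
[[309.70691628693146, 0.0, 322.1898983913545], [0.0, 309.70691628693146, 198.90336845752398], [0.0, 0.0, 1.0]] [ 0.51887427 -0.18629354  0.33303838] [ 0.15045187  0.98859379 -0.00661561 -0.00166825]
[-0.6, -1.2, 35.3, -0.0, -0.0, 0.0]
[-0.6, -1.2, 35.3, -0.0, -0.0, 0.0]
[-0.6, -1.2, 35.3, -0.0, -0.0, 0.0]
[-0.6, -1.2, 35.3, -0.0, -0.0, 0.0]
[-0.6, -1.2, 35.3, -0.0, -0.0, 0.0]
```

View pics/w1.png

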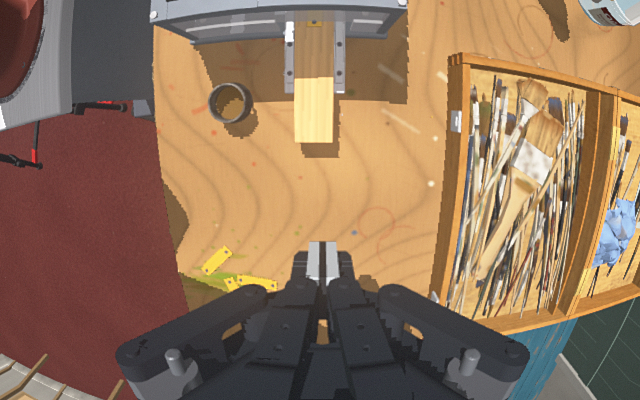

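Wrist view: batten end spans (296,139)-(333,139), the guard is at the top of the image and the cup is at (230,103). The closed fingertips are at (322,243). I'll check the end and tip positions with this camera.

```bash
python3 - <<'E'
from plan import *
f=dict(np.load("w1.npz"));g=manip.grab_frame("top")
px=lambda x,y:(260+(x+.5)/5-.5,155+(y+.5)/5-.5)
for a,b in[((295,140),(694,262)),((333,140),(697,192))]:
    X=tri([f,g],[fray(f,a),ray(g,px(*b))]);Y=atz(f,fray(f,a),.03)
    print(X.round(4),Y.round(4),(M.T@(X[:2]-t)).round(4),(M.T@(Y[:2]-t)).round(4))
for p in[(307,243),(338,243)]:
  d=fray(f,p); e=f["eye"];k=(-.2623+.011-e[1])/d[1];print("tip",e+k*d)
E
```

```text
[ 0.4909 -0.2205  0.0303] [ 0.4913 -0.2198  0.03  ] [-0.0199 -0.1734] [-0.0196 -0.1727]
[ 0.5276 -0.2187  0.049 ] [ 0.5286 -0.2204  0.03  ] [ 0.0167 -0.1711] [ 0.0177 -0.1728]
tip [ 0.51040496 -0.2513      0.19635602]
tip [ 0.52549909 -0.2513      0.19676998]
```

Request:
servo_tool(
  moves=[
    [[0,-1,36,0,0,0,0],[0,-1,36,0,0,0,0],[0,-1,36,0,0,0,0],[0,-1,36,0,0,0,0],[0,-1,33,0,0,0,0],[10,0,0,0,0,0,0],[10,0,0,0,0,0,0],[5,0,0,0,0,0,0],[5,0,0,0,0,0,0],[5,0,0,0,0,0,0],[5,0,0,0,0,0,0]],
  ],
)

```text
time: 4.3
tool_pos: [0.5124, -0.2199, 0.0288]
tool_rot: [0.0, 0.711, 0.704, 0.0]
contact_force: [-0.5, -1.1, 1.8]
gripper_width: -0.004
grasp_force: 0.6
```

```bash
python3 - <<'E'
from plan import *
s=manip.state();print(s["tool_pos"],s["contact_force"],(M.T@(s["tool_pos"][:2]-t)).round(4))
f=manip.grab_frame("wrist");cv2.imwrite("pics/w2.png",f["image"])
E
```

```text
[ 0.51239855 -0.21991912  0.02875349] [-0.46167492 -1.11228919  1.77215862] [ 0.0015 -0.1725]
```

View pics/w2.png

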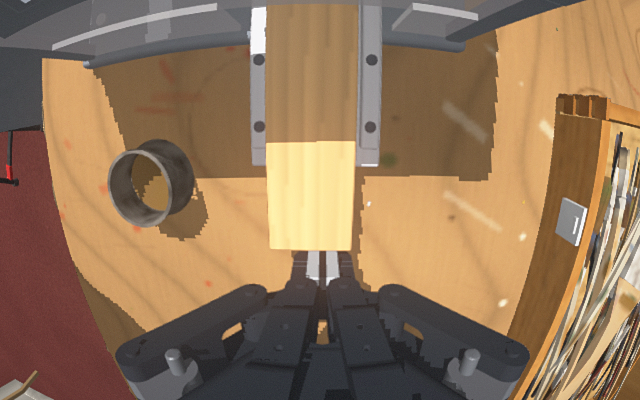

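The fingertips are touching the batten's end (row 250) and it has started sliding between the guides. I'll push on until the force rises.

Request:
servo_tool(
  moves=[
    [[4,0,0,0,0,0,0],[4,0,0,0,0,0,0],[4,0,0,0,0,0,0],[3,0,0,0,0,0,0],[2,0,0,0,0,0,0]],
  ],
)

```text
time: 4.97
tool_pos: [0.5123, -0.2026, 0.0282]
tool_rot: [-0.0, 0.71, 0.704, -0.0]
contact_force: [1.1, -1.6, 1.2]
gripper_width: 0.002
grasp_force: 0.7
```

Request:
servo_tool(
  moves=[
    [[2,0,0,0,0,0,0],[1,0,0,0,0,0,0]],
  ],
)

```text
time: 5.22
tool_pos: [0.5123, -0.1997, 0.0282]
tool_rot: [-0.0, 0.71, 0.704, 0.0]
contact_force: [1.0, -1.3, 0.9]
gripper_width: -0.0
grasp_force: 0.7
```

Request:
servo_tool(
  moves=[
    [[1,0,0,0,0,0,0],[0,0,0,0,0,0,0]],
  ],
)

```text
time: 5.48
tool_pos: [0.5122, -0.1987, 0.0282]
tool_rot: [-0.0, 0.71, 0.704, -0.0]
contact_force: [0.6, 0.1, -0.5]
gripper_width: -0.004
grasp_force: 0.4
```

Not at the stop yet, since the force is unchanged.

Request:
servo_tool(
  moves=[
    [[1,0,0,0,0,0,0],[1,0,0,0,0,0,0]],
  ],
)

```text
time: 5.72
tool_pos: [0.5126, -0.1984, 0.0286]
tool_rot: [0.002, 0.71, 0.704, -0.001]
contact_force: [1.2, -8.3, -1.8]
gripper_width: 0.003
grasp_force: 4.2
```

Request:
servo_tool(
  moves=[
    [[1,0,0,0,0,0,0],[1,0,0,0,0,0,0]],
  ],
)

```text
time: 5.98
tool_pos: [0.5132, -0.1982, 0.0294]
tool_rot: [0.004, 0.71, 0.704, -0.002]
contact_force: [0.4, -14.8, -1.1]
gripper_width: -0.001
grasp_force: 7.0
```

Request:
servo_tool(
  moves=[
    [[1,0,0,0,0,0,0],[1,0,0,0,0,0,0]],
  ],
)

```text
time: 6.22
tool_pos: [0.5137, -0.1982, 0.0301]
tool_rot: [0.005, 0.71, 0.704, -0.003]
contact_force: [-0.5, -19.4, 0.1]
gripper_width: -0.002
grasp_force: 9.9
```

The batten is home: 19 N, with the TCP at press y -0.151 as predicted. I'll back off, rise and confirm from the top view.

Request:
servo_tool(
  moves=[
    [[-4,0,0,0,0,0,0],[-6,0,0,0,0,0,0],[-15,0,0,0,0,0,0],[-15,0,0,0,0,0,0],[0,0,-40,0,0,0,0],[0,0,-50,0,0,0,0],[0,0,-50,0,0,0,0],[0,0,-10,0,0,0,0],[0,0,0,0,0,0,0]],
  ],
)

```text
time: 7.35
tool_pos: [0.5122, -0.2334, 0.1787]
tool_rot: [0.0, 0.711, 0.704, 0.0]
contact_force: [-0.1, 0.3, -0.3]
gripper_width: -0.002
grasp_force: 0.0
```

```bash
python3 - <<'E'
from plan import *
s=manip.state();print(s["time"],s["tool_pos"],s["contact_force"])
f=manip.grab_frame("wrist");np.savez("w3.npz",**f)
cv2.imwrite("pics/w3.png",np.vstack([f["image"][:200],cv2.resize(manip.grab_frame("top")["image"][155:260,260:420],(640,420),interpolation=cv2.INTER_CUBIC)[:400]]))
go([(W(-.079,-.216+.06,.2),3,Rt),(W(-.079,0,.2),4,Rt)])
E
```

```text
7.35 [ 0.51217935 -0.23341969  0.1786981 ] [-0.06672149  0.30677217 -0.29429695]
[9.8, -26.4, -7.9, -0.1, -0.0, 0.1]
[9.8, -26.4, -7.9, -0.1, -0.0, 0.1]
[9.7, -26.4, -8.0, -0.1, -0.0, 0.1]
[39.0, -0.0, -0.0, 0.0, -0.0, -0.0]
[39.0, -0.0, -0.0, 0.0, -0.0, -0.0]
[39.0, -0.0, -0.0, 0.0, -0.0, -0.0]
[39.0, -0.0, -0.0, 0.0, -0.0, -0.0]
```

View pics/w3.png

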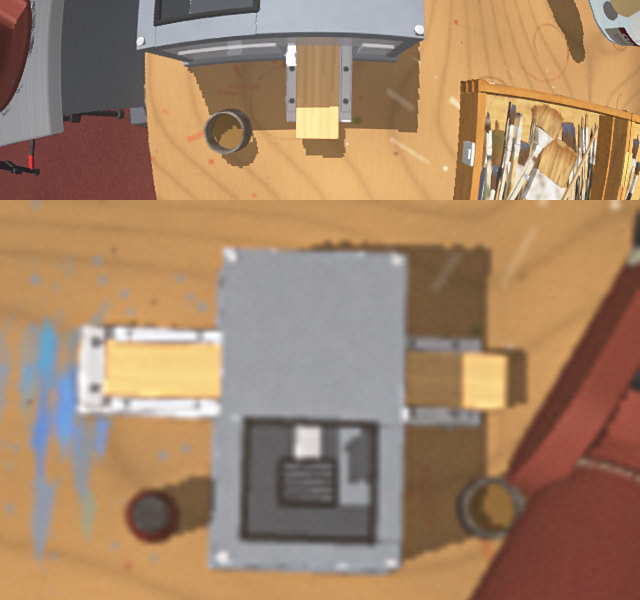

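The batten now meets the stop plate (top view left, about (105,370)) and the bystanders haven't moved. Next I move so the wrist camera looks at the window.

Request:
servo_tool(
  moves=[
    [[22,-20,-5,0,0,0,0],[22,-20,-5,0,0,0,0],[22,-20,-6,0,0,0,0],[22,-19,-6,0,0,0,0],[0,0,0,0,0,0,0]],
  ],
)

```text
time: 8.07
tool_pos: [0.4326, -0.1429, 0.1984]
tool_rot: [-0.001, 0.71, 0.704, -0.0]
contact_force: [0.2, -1.2, -1.3]
gripper_width: 0.003
grasp_force: 0.0
```

```bash
python3 - <<'E'
from plan import *
s=manip.state();print(s["time"],s["tool_pos"],s["contact_force"])
f=manip.grab_frame("wrist");np.savez("w4.npz",**f)
cv2.imwrite("pics/w4.png",f["image"])
E
```

```text
8.075 [ 0.43255223 -0.14289345  0.19839072] [ 0.24452365 -1.21472835 -1.33780264]
```

View pics/w4.png

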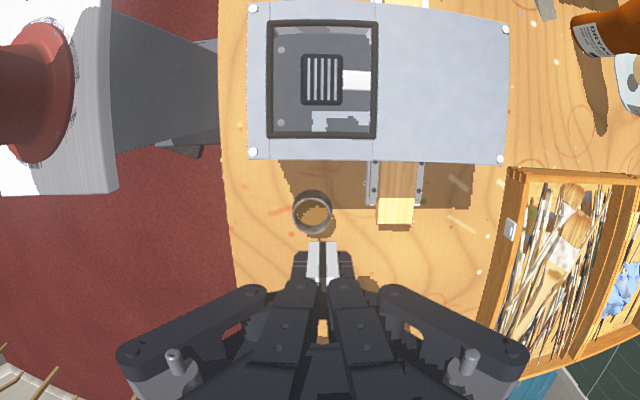

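Wrist view: window outer corners about (267,21), (378,23), (376,138), (266,136); pad from (301,54) to (342,105).

```bash
python3 - <<'E'
from plan import *
f=dict(np.load("w4.npz"))
c=[]
for p in[(267,21),(378,23),(376,138),(266,136)]:
    X=atz(f,fray(f,p),.104);c.append(X);print((M.T@(X[:2]-t)).round(4))
m=np.mean(c,0);print("win",m,(M.T@(m[:2]-t)).round(4))
q=np.mean([atz(f,fray(f,p),.09) for p in[(301,54),(342,54),(342,105),(301,105)]],0);print("pad",q,(M.T@(q[:2]-t)).round(4))
g=manip.grab_frame("top")
px=lambda x,y:(260+(x+.5)/5-.5,155+(y+.5)/5-.5)
print("tri pad",tri([f,g],[fray(f,(321.5,79.5)),ray(g,px(385,352))]))
d=m-manip.state()["tool_pos"];print(rot(manip.state()["tool_rot"]).T@d*1e3)
E
```

```text
[-0.1187  0.043 ]
[-0.0393  0.0418]
[-0.0396 -0.0435]
[-0.1196 -0.0424]
win [ 0.4340525  -0.04653306  0.104     ] [-0.0793 -0.0003]
pad [ 0.43383432 -0.04668414  0.09      ] [-0.0795 -0.0004]
tri pad [ 0.43415386 -0.0467778   0.08944426]
[97.40741113 -0.1521074  94.88817418]
```

```bash
python3 - <<'E'
from plan import *
f=dict(np.load("w4.npz"));s=manip.state();Rc=rot(s["tool_rot"])
for p in[(307,243),(295,256),(292,278),(262,285),(246,292),(225,300),(120,350)]:
  d=Rc.T@fray(f,p);e=Rc.T@(f["eye"]-s["tool_pos"])
  for xf in(.011,.0):
    k=(xf-e[0])/d[0];print(p,xf,(1e3*(e+k*d)).round(1))
E
```

```text
(307, 243) 0.011 [11.  -7.2 10.6]
(307, 243) 0.0 [ 0.  -8.5 33.7]
(295, 256) 0.011 [ 11.  -12.1  -3.3]
(295, 256) 0.0 [  0.  -14.1  17.5]
(292, 278) 0.011 [ 11.  -11.8 -22.3]
(292, 278) 0.0 [  0.  -13.8  -4.7]
(262, 285) 0.011 [ 11.  -23.  -28.1]
(262, 285) 0.0 [  0.  -26.9 -11.4]
(246, 292) 0.011 [ 11.  -28.3 -33.4]
(246, 292) 0.0 [  0.  -33.  -17.6]
(225, 300) 0.011 [ 11.  -34.9 -39.3]
(225, 300) 0.0 [  0.  -40.8 -24.5]
(120, 350) 0.011 [ 11.  -61.8 -72.2]
(120, 350) 0.0 [  0.  -72.2 -62.9]
```

Closed, the finger joints reach about 30 mm half-width near the window level. That leaves 5 mm in the window's short direction and about 9 mm along y, so I'll turn the closing line along press y for more clearance.

Request:
servo_tool(
  moves=[
    [[0,0,0,0,0,-10,0],[0,0,0,0,0,-10,0],[0,0,0,0,0,-10,0],[0,0,0,0,0,-10,0],[0,0,0,0,0,-10,0],[0,0,0,0,0,-10,0],[0,0,0,0,0,-10,0],[0,0,0,0,0,-10,0],[0,0,0,0,0,-10,0],[0,0,0,0,0,0,0]],
  ],
)

```text
time: 9.43
tool_pos: [0.4339, -0.1446, 0.1993]
tool_rot: [-0.001, 0.006, 1.0, 0.0]
contact_force: [-0.2, -0.3, 0.2]
gripper_width: 0.002
grasp_force: 0.0
```

```bash
python3 - <<'E'
from plan import *
s=manip.state();Rg=Rt@R.from_euler('z',-90,degrees=True).as_matrix()
print(s["time"],s["tool_pos"],s["joint_pos"].round(2),s["contact_force"],rot(s["tool_rot"]).round(3).tolist())
go([(W(-.0793,-.0003,.19),4,Rg),(W(-.0793,-.0003,.112),3,Rg)])
E
```

```text
9.425 [ 0.43392311 -0.14459153  0.19929754] [-0.48 -0.33  2.04 -0.    1.44 -2.04] [-0.17695883 -0.25561791  0.17910892] [[-1.0, 0.012, -0.002], [0.012, 1.0, 0.001], [0.002, 0.001, -1.0]]
[0.3, 24.5, 2.3, 0.0, -0.0, 0.0]
[0.3, 24.5, 2.3, 0.0, -0.0, 0.0]
[0.3, 24.5, 2.3, 0.0, -0.0, 0.0]
[0.3, 24.5, 2.3, 0.0, -0.0, 0.0]
[-0.0, 0.0, 26.0, 0.0, -0.0, 0.0]
[-0.0, 0.0, 26.0, 0.0, -0.0, 0.0]
[-0.0, 0.0, 26.0, 0.0, -0.0, 0.0]
```

Request:
servo_tool(
  moves=[
    [[0,24.5,2,0,0,0,0],[0,24.5,2,0,0,0,0],[0,24.5,2,0,0,0,0],[1,24.5,3,0,0,0,0],[0,0,20,0,0,0,0],[0,0,20,0,0,0,0],[0,0,15,0,0,0,0],[0,0,15,0,0,0,0],[0,0,5,0,0,0,0],[0,0,0,0,0,0,0]],
  ],
)

```text
time: 10.68
tool_pos: [0.4338, -0.0462, 0.1161]
tool_rot: [-0.0, 0.005, 1.0, 0.0]
contact_force: [-0.0, 1.2, -0.7]
gripper_width: 0.001
grasp_force: 0.0
```

```bash
python3 - <<'E'
from plan import *
s=manip.state();print(s["time"],s["tool_pos"],(M.T@(s["tool_pos"][:2]-t)).round(4),s["contact_force"])
f=manip.grab_frame("wrist");cv2.imwrite("pics/w5.png",f["image"])
E
```

```text
10.675 [ 0.43375219 -0.04615987  0.11611484] [-0.0796  0.0001] [-0.02696209  1.24348289 -0.70869015]
```

View pics/w5.png

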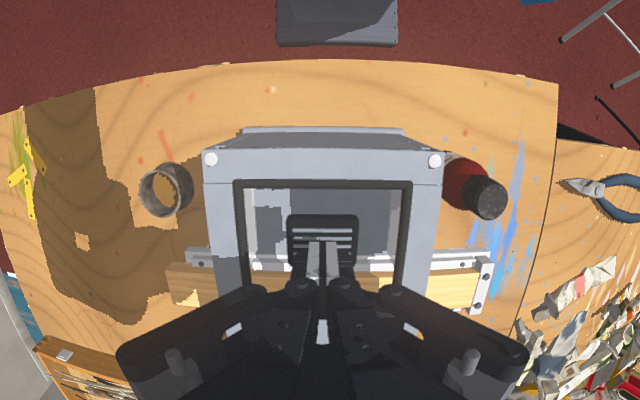

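The fingers are centred in the window over the pad, and all bystanders are in place. Now I press.

Request:
servo_tool(
  moves=[
    [[0,0,8,0,0,0,0],[0,0,5,0,0,0,0],[0,0,5,0,0,0,0],[0,0,4,0,0,0,0],[0,0,4,0,0,0,0]],
  ],
)

```text
time: 11.35
tool_pos: [0.4334, -0.0461, 0.0906]
tool_rot: [-0.001, 0.005, 1.0, -0.0]
contact_force: [-5.5, 0.1, 6.6]
gripper_width: -0.002
grasp_force: 3.7
```

Request:
servo_tool(
  moves=[
    [[0,0,3,0,0,0,0],[0,0,3,0,0,0,0],[0,0,0,0,0,0,0]],
  ],
)

```text
time: 11.72
tool_pos: [0.4333, -0.0461, 0.0844]
tool_rot: [-0.001, 0.005, 1.0, -0.0]
contact_force: [-4.6, 0.3, 4.8]
gripper_width: 0.002
grasp_force: 3.0
```

Request:
servo_tool(
  moves=[
    [[0,0,1.5,0,0,0,0],[0,0,0,0,0,0,0]],
  ],
)

```text
time: 11.98
tool_pos: [0.4334, -0.0461, 0.0835]
tool_rot: [-0.001, 0.005, 1.0, -0.0]
contact_force: [-7.0, 0.5, 9.7]
gripper_width: 0.004
grasp_force: 4.6
```

Request:
servo_tool(
  moves=[
    [[0,0,1.5,0,0,0,0],[0,0,0,0,0,0,0]],
  ],
)

```text
time: 12.22
tool_pos: [0.4335, -0.0462, 0.0827]
tool_rot: [-0.001, 0.005, 1.0, 0.0]
contact_force: [-8.8, 1.6, 13.7]
gripper_width: 0.001
grasp_force: 7.1
```

Request:
servo_tool(
  moves=[
    [[0,0,1.5,0,0,0,0],[0,0,0,0,0,0,0]],
  ],
)

```text
time: 12.48
tool_pos: [0.4335, -0.0462, 0.0819]
tool_rot: [-0.001, 0.005, 1.0, 0.0]
contact_force: [-11.2, 2.7, 18.8]
gripper_width: -0.001
grasp_force: 9.6
```

The force is climbing stiffly to 19 N at about 22 mm of travel, so the lever is fully down. Now straight up, and then clear of the press.

Request:
servo_tool(
  moves=[
    [[0,0,-5,0,0,0,0],[0,0,-8,0,0,0,0],[0,0,-10,0,0,0,0],[0,0,-15,0,0,0,0],[0,0,-20,0,0,0,0],[0,0,-30,0,0,0,0],[0,0,-40,0,0,0,0],[0,-40,0,0,0,0,0],[0,-40,0,0,0,0,0],[0,-40,0,0,0,0,0],[0,0,0,0,0,0,0],[0,0,0,0,0,0,0]],
  ],
)

```text
time: 13.98
tool_pos: [0.4325, -0.1657, 0.2079]
tool_rot: [-0.0, 0.005, 1.0, 0.0]
contact_force: [0.0, 0.2, -0.0]
gripper_width: -0.004
grasp_force: 0.0
```

```bash
python3 - <<'E'
from plan import *
s=manip.state();print(s["time"],s["tool_pos"],s["contact_force"])
f=manip.grab_frame("wrist")["image"];g=manip.grab_frame("scene")["image"][175:295,240:440]
cv2.imwrite("pics/w6.png",np.vstack([f[60:260],cv2.resize(g,(640,384),interpolation=cv2.INTER_CUBIC)]))
E
```

```text
13.975 [ 0.43249204 -0.16566759  0.20786073] [ 0.01957034  0.15426222 -0.04481157]
```

View pics/w6.png

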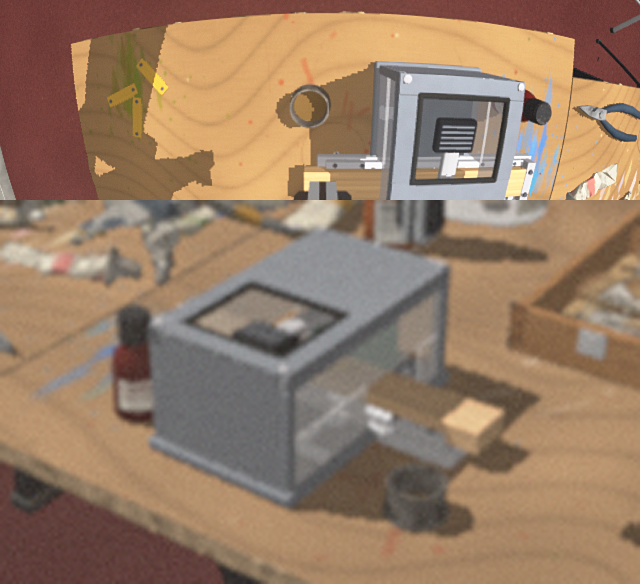

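The lever pad is back up under the window at (455,135), the batten is still home at the stop, and the cup and bottle haven't moved. The arm is clear, so I'll hand it in.

```bash
python3 -c "
from plant import manip
print(manip.job_done())"
```

```text
the job is handed in; nothing more can be done
None
```

I pushed the batten home against the stop, pressed the lever to the end of its travel (about 19 N), let it spring back, and handed the job in at about 14 s; the hand-in returned no verdict, and the hanger's seating and zero guard contact are judged from lever travel, force and images.

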